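Square up the blanks and hold the drilling board out to the pointer

ROBOT

A 7-joint arm with a two-finger parallel gripper is mounted at the origin on the work surface. World frame = base frame: x ahead of the robot, y to its left, z up, the work surface at z = 0. Lengths are in m, angles in rad, forces in N, time in s.
With the tool pointing down it reaches from about 0.35 to 0.9 m from the base axis. Payload 8.1 kg.
Tool frame: the origin (TCP) lies on the centre line of the jaws, within the pads' length; the fingertips stand 11 mm ahead of it and the grasp point (between the pads) lies 8 mm behind it; z points along the fingers, y is the direction in which the jaws open and shut (so a half turn about z gives the same grasp; the last joint's range is limited). The gripper opens to 92 mm and grips with 3 to 60 N. Pads are 19 mm wide; open, the fingers measure 130 mm over their backs; the gripper's body (75 mm by 190 mm) begins 47 mm behind the grasp point.
Start: joints at [1.051, 0.434, 0.025, 1.573, -0.012, 1.134, -0.075], TCP at [0.253, -0.572, 0.238] pointing down, gripper open.
Joint ranges: [-2.62, 2.62], [-0.44, 2.09], [-1.27, 1.32], [0.08, 2.57], [-1.32, 4.46], [0.12, 2], [-2.74, 2.74]. Speed limits (rad/s): [2.22, 2.22, 3.01, 3.01, 3.14, 3.14, 3.14].

INTERFACE

Orientations are given as a unit quaternion [w, x, y, z].
In Python, from plant import arm, hand, ik, snapshot, order gives the robot as it stands. The module is installed in compiled form; this text tells all that it offers. Calls block until the motion is done:
- arm.move_to(position, orientation): joint-space move of the TCP to a pose.
- arm.move_l(position, orientation=None, vel=0.15, stop_force=None): straight line of the TCP; orientation=None keeps the orientation; vel is the mean speed in m/s. With stop_force (N) it stops when the force on the tool has changed by that much, and returns True; else False.
- arm.set_joints(angles): joint-space move.
- hand.gripper_to(opening, grip_force=None): opening from 0.0 (shut) to 1.0 (fully open); grip_force is the grip in N (None keeps the last); returns when the fingers have stopped.
- arm.hold(seconds).
- ik(position, orientation): joint angles nearest the present ones, or None.
- arm.observe(): the state.
- snapshot(name): name is "scene" or "top"; returns a dict with "image" (400x640x3 uint8, red, green, blue), "mtx" (3x3 intrinsics, pixels), "k1" (the pictures are not rectified: a ray, as slopes to the right and down, at radius r is drawn at 1 + k1 r^2 times it, then the intrinsics apply), "world_to_cam" (4x4, takes a point from world to camera coordinates). Camera axes: x right, y down, z forward; pixel columns grow to the right and rows downward; lengths in m; the calibration is good to about 2 mm. A picture is of the moment at which its call begins. There is no depth.
A pose or a line that the arm cannot do raises arm.Unreachable and nothing moves.
- order.hand_in(): hands the job in, once; it reports no verdict.
The state is a dict: "time_s": time; "qpos": joint angles; "joint_velocities": joint speeds; "joint_efforts": joint torques, N m; "tcp_pos": TCP position; "tool_rot": TCP orientation; "force": force on the tool from outside, world axes, zero at the start; "moment": the same for the moment, N m; "grip_width": opening from 0.0 (shut) to 1.0 (fully open).
Only numpy, scipy, OpenCV 4.12 (cv2) and the standard library are available. Lean on these libraries where they do the work, as an engineer would, in place of code of your own. Each camera call takes 0.05 s, during which the arm holds its last target.

TASK

Three steel blanks lie crookedly stacked on a board that is about to be drilled: first, while the board is still back on its block, nudge or squeeze the blanks until their edges are flush. Then slide the board out along its channel until its outer end is level with the yellow pointer and hold it there, lying flat on the block: it is front-heavy and will tip if let go or left unheld, so never let it tip. Finish while still holding the board, with the blanks still flush, and leave the drill, the screw box and the tape roll alone.

Things in the scene. Friction and masses are not known exactly. Their poses are not given: they have to be found in the camera images.
- block_edge (a point): Middle of the outer top edge of the fixed wooden block, at the height of its flat top, 80 mm above the table. The block is 320 mm long, 130 mm wide; +x of this frame is outward along the channel (level), z up, y across. Two aluminium side rails along the full length stand 8 mm above the top and guide the board with 3 mm play each side.
- block_back (a point): Middle of the inner (back) top edge of the block, 320 mm straight behind block_edge; same axes.
- block: The fixed wooden block itself (320 x 130 x 80 mm); origin at the centre of its underside; x outward.
- board: Loose plywood board, 360 x 100 x 12 mm, lying flat on the block in the channel, about 0.3 kg without the blanks; origin at the centre of its underside, x along it towards the outer end. With the blanks on it, it balances about 110 mm from its outer end, so it tips by itself when more than that overhangs.
- board_tip (a point): Middle of the top edge of the board's outer end; board axes (x outward along the board, y across, z up).
- board_handle (a point): Centre of the orange upright handle block fixed on the board near its inner end: 30 x 30 mm, 45 mm high, standing on the board's top (its underside is 22.5 mm below this point), 325 mm behind the outer end. It can be gripped from above.
- board_seat (a point): Point on the board's top face at the middle of the place for the blanks, 55 mm behind the outer end. Dark wooden cross battens (10 mm thick, 60 mm across, 22 mm high) stand before and behind, 73 mm apart, and keep the blanks from sliding along the board; they can slide only across it. The sides are open.
- blank1_center (a point): Centre of the lowest steel blank, 70 mm along the board (x), 40 mm across (y), 8 mm thick, about 0.175 kg. At the start the three blanks are off to one side or the other by up to 9 mm across the board.
- blank2_center (a point): Centre of the middle blank, same size, lying on the lowest.
- blank3_center (a point): Centre of the top blank, same size; the stack is 24 mm high.
- pointer (a point): Free end of the yellow pointer (5 mm thick along x, 16 mm high, this point mid-thickness) of the fixed gauge beside the board's path. Its x axis is the block's outward direction; the board's outer end must come level with it along x (overhang then 150 to 200 mm). It lies 57 mm to the +y side of the channel's middle line and 20 mm above the board's top: the board passes clear of it.
- gauge: The fixed pointer gauge: round dark base 60 mm wide, steel post, black clamp, in all about 130 mm high; origin under the base.
- drill: Bystander: green and black cordless drill standing on its battery, about 185 mm high; origin under the battery.
- screwbox: Bystander: red and brown carton, 110 x 70 x 41 mm; origin under its centre.
- tape: Bystander: blue roll of tape lying flat, 100 mm across, 25 mm high; origin under its centre.
Mind the look-alikes: they are no part of the job. Of the things that look like the gauge, take the one that is farthest to the robot's right at the start.

How it is judged:
By the outcome, as a careful person would: the job done as asked, in the order asked, and still so for the second after the job is handed in, while the arm keeps its last pose, push and grip.
It also fails if it takes over 51 s, if anything falls off the work surface, if the arm or the gripper's body presses on something with over 40 N, if the wrist force passes 120 N, or if a joint passes its speed limit or range.

## Working session

There is one attempt and no reset: what is moved stays moved. The work goes in short steps, each a Python script; the robot and the scene stay as the last script left them, time stands still between calls to the robot, and variables do not carry over. Pictures are saved under pics/ and viewed, and the job is handed in when it is done.

```bash
mkdir -p pics
cat > h.py <<'E'
import numpy as np, cv2
from plant import arm, hand, ik, snapshot, order
def snap(cam,name):
    s=snapshot(cam); cv2.imwrite(f'pics/{name}.png',s['image'][:,:,::-1])
    np.savez(f'pics/{name}.npz',**{k:np.array(s[k]) for k in s}); return s
def load(name): return dict(np.load(f'pics/{name}.npz'))
def crop(name,x0,y0,x1,y1,f,out):
    im=cv2.imread(f'pics/{name}.png')[y0:y1,x0:x1]
    cv2.imwrite(f'pics/{out}.png',cv2.resize(im,None,fx=f,fy=f,interpolation=cv2.INTER_CUBIC))
def dist(s): return np.array([float(s['k1']),0,0,0])
def ray(s,u,v):
    p=cv2.undistortPoints(np.array([[[u,v]]],float),s['mtx'],dist(s))[0,0]
    T=s['world_to_cam'];R=T[:3,:3];return -R.T@T[:3,3],R.T@np.array([p[0],p[1],1])
def atz(s,u,v,z):
    c,d=ray(s,u,v);return c+d*(z-c[2])/d[2]
def proj(s,P):
    P=np.atleast_2d(np.array(P,float));T=s['world_to_cam']
    return cv2.projectPoints(P,cv2.Rodrigues(T[:3,:3])[0],T[:3,3],s['mtx'],dist(s))[0][:,0]
E
python3 - <<'E'
from h import *
for c in('scene','top'):
    s=snap(c,c+'0');print(c,s['mtx'].tolist(),s['k1'],np.round(np.linalg.inv(s['world_to_cam']),3).tolist())
print(arm.observe())
E
```

```text
scene [[407.70142656368273, 0.0, 319.62590330875435], [0.0, 407.70142656368273, 199.26068628966595], [0.0, 0.0, 1.0]] -0.0712563237075684 [[-0.435, 0.724, -0.536, 1.249], [0.9, 0.354, -0.254, 0.257], [0.006, -0.593, -0.805, 1.045], [0.0, 0.0, 0.0, 1.0]]
top [[454.59001784964505, 0.0, 319.69460995852165], [0.0, 454.59001784964505, 198.55604557159697], [0.0, 0.0, 1.0]] -0.1118300408219923 [[0.001, -0.995, 0.099, 0.471], [-1.0, -0.003, -0.02, -0.023], [0.02, -0.099, -0.995, 1.385], [0.0, 0.0, 0.0, 1.0]]
{'time_s': 0.1, 'qpos': array([ 1.05142981,  0.43514738,  0.02496443,  1.57400657, -0.0115774 ,
        1.13399474, -0.07511449]), 'joint_velocities': array([ 0.00056023, -0.00158193,  0.000506  , -0.00189527,  0.00137544,
       -0.00091524,  0.00099533]), 'joint_efforts': array([ 2.56662934e-03, -6.69125962e+01,  9.87918377e-01, -3.15146828e+01,
       -6.04847074e-02,  3.74031882e-02,  3.26489521e-05]), 'tcp_pos': array([ 0.25277536, -0.5711186 ,  0.23702684]), 'tool_rot': array([-6.71837590e-04,  9.78373247e-01,  2.06846057e-01, -2.16167978e-04]), 'force': array([0.98419932, 0.84241053, 0.22026411]), 'moment': array([-0.04661066, -0.02771603, -0.01780808]), 'grip_width': 1.0016936602242426}
```

View pics/scene0.png

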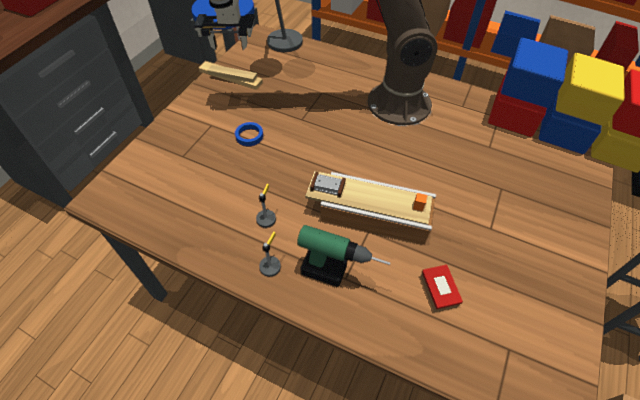

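View pics/top0.png

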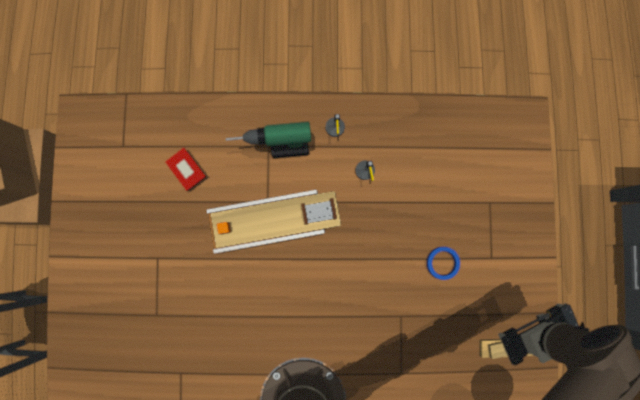

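Run:
```python
from h import *
crop('top0',195,100,395,260,4,'c1')
crop('scene0',230,160,450,290,3.6,'c2')
crop('top0',295,105,395,205,6,'c3')
```

```text
(no output)
```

View pics/c1.png

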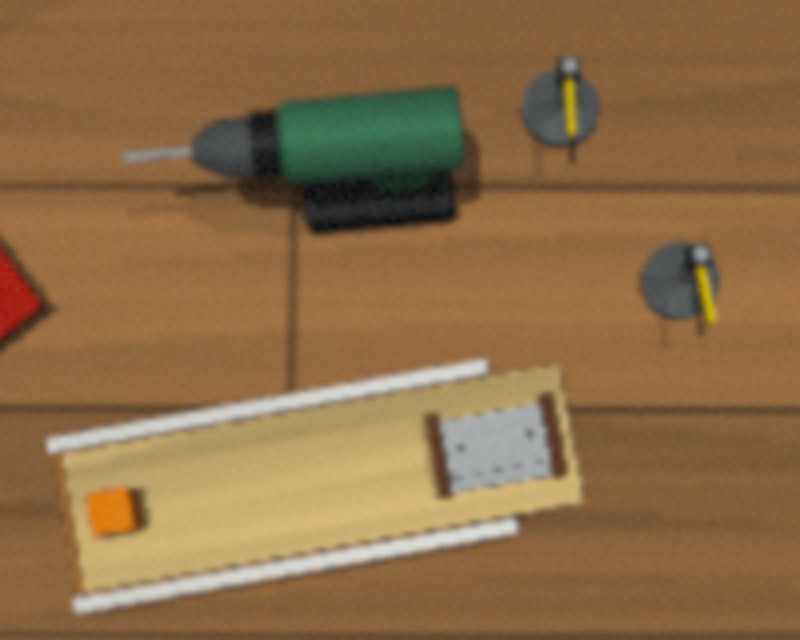

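View pics/c2.png

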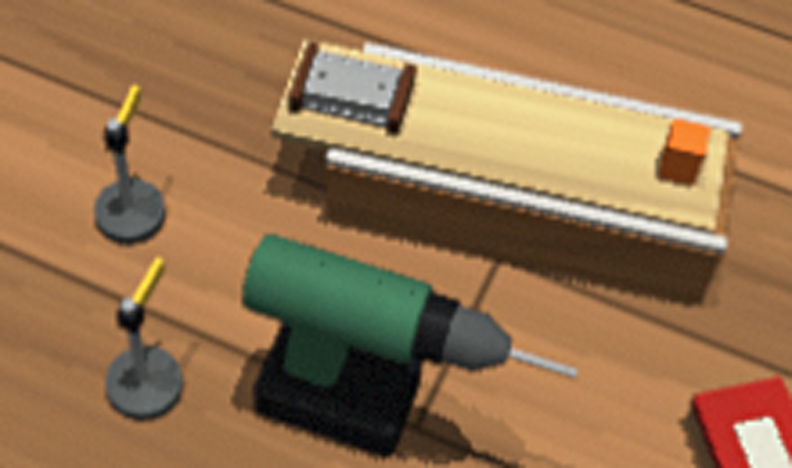

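View pics/c3.png

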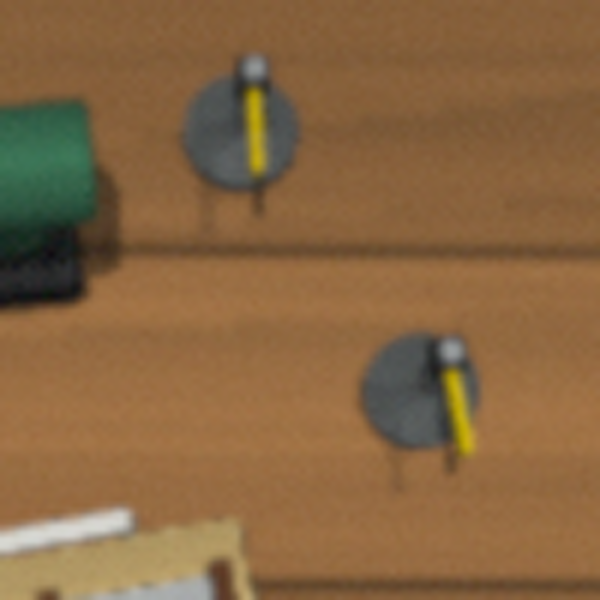

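```bash
cat > geo.py <<'E'
from h import *
s=load('top0')
c=lambda x,y:(195+(x+.5)/4-.5,100+(y+.5)/4-.5)
A=lambda x,y,z:atz(s,*c(x,y),z)
if __name__=='__main__':
    r=[A(48,444,.088),A(488,366,.088),A(75,604,.088),A(517,526,.088)]
    print(np.round(r,4)); 
    ang=[np.degrees(np.arctan2(*(r[i+1]-r[i])[1::-1])) for i in(0,2)];print(ang,np.linalg.norm(r[1]-r[0]),np.linalg.norm(r[3]-r[2]))
    a=np.radians(np.mean(ang));X=np.array([np.cos(a),np.sin(a)]);Y=np.array([-X[1],X[0]])
    o=np.mean(r,0)[:2]
    for n,p in dict(b1=A(560,366,.092),b2=A(580,500,.092),handle=A(112,512,.137),ptr=A(712,322,.12),r0=r[0],r1=r[1],r2=r[2],r3=r[3],g2=A(570,135,.12)).items():
        print(n,np.round(p,4),np.round([(p[:2]-o)@X,(p[:2]-o)@Y],4))
    crop('top0',290,185,350,240,12,'c4')
    crop('scene0',300,165,355,205,14,'c5')
    crop('scene0',250,175,290,235,10,'c6')
E
python3 geo.py
```

```text
[[ 0.5642  0.2757  0.088 ]
 [ 0.6214 -0.0396  0.088 ]
 [ 0.4502  0.2539  0.088 ]
 [ 0.5067 -0.0605  0.088 ]]
[np.float64(-79.72179542495935), np.float64(-79.80902029588374)] 0.32050919780637754 0.3194203927560704
b1 [ 0.6211 -0.0912  0.092 ] [0.2106 0.0488]
b2 [ 0.5251 -0.1053  0.092 ] [ 0.2074 -0.0481]
handle [0.5141 0.2191 0.137 ] [-0.1138 -0.0014]
ptr [ 0.6495 -0.1971  0.12  ] [0.3199 0.0579]
r0 [0.5642 0.2757 0.088 ] [-0.1606  0.058 ]
r1 [ 0.6214 -0.0396  0.088 ] [0.1599 0.0583]
r2 [0.4502 0.2539 0.088 ] [-0.1594 -0.058 ]
r3 [ 0.5067 -0.0605  0.088 ] [ 0.1601 -0.0583]
g2 [ 0.7835 -0.0973  0.12  ] [0.2454 0.2075]
```

View pics/c4.png

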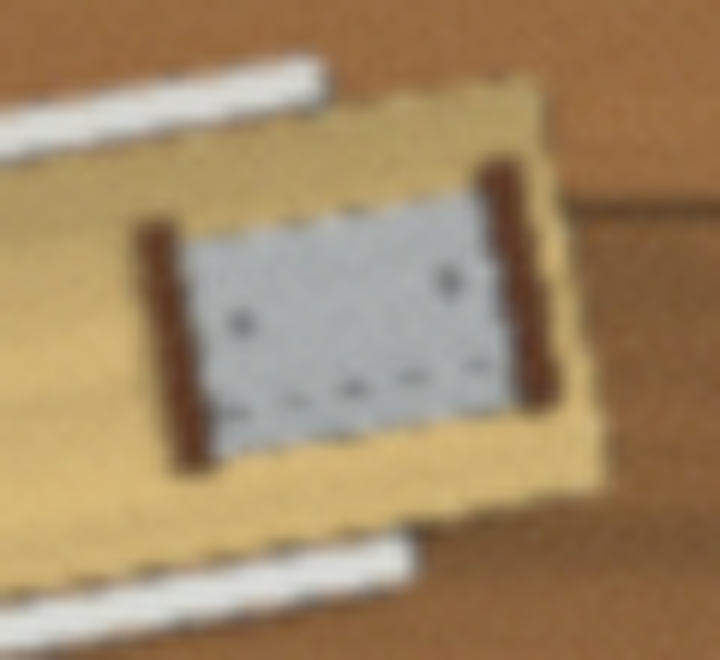

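View pics/c5.png

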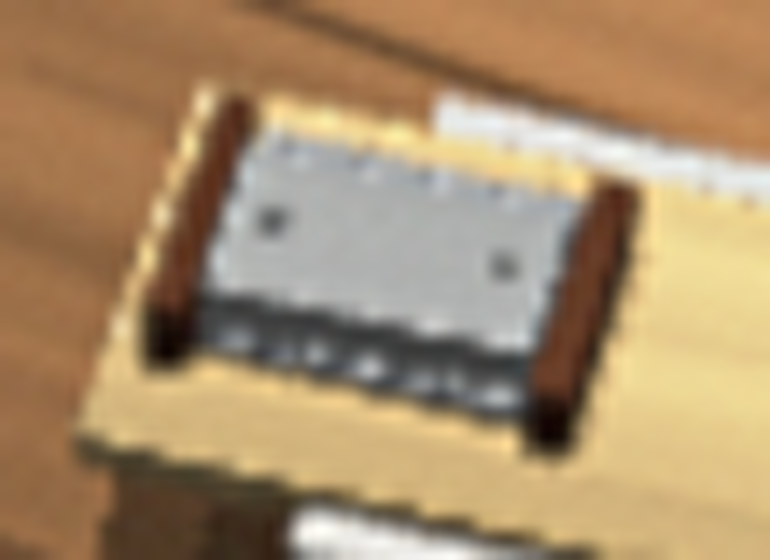

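View pics/c6.png

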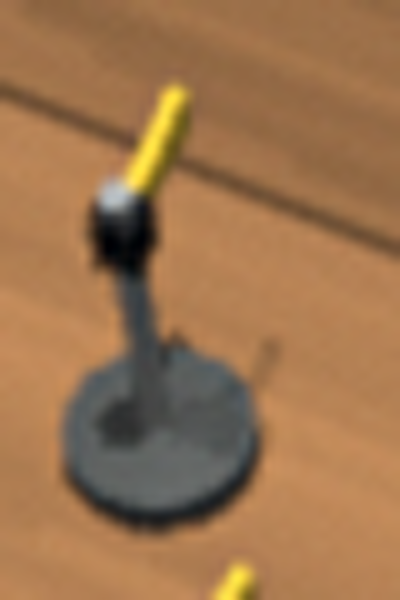

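```bash
cat >> h.py <<'E'
a=np.radians(-79.765);X=np.array([np.cos(a),np.sin(a)]);Y=np.array([-X[1],X[0]]);O=np.array([0.53563,0.10738])
def P(al,la,z): return np.r_[O+al*X+la*Y,z]
def Q(thdeg):
    t=np.radians(thdeg)/2;return np.array([0,np.cos(t),np.sin(t),0])
TB=-79.765
E
python3 - <<'E'
from h import *
print(O,P(.154,0,.2))
for n,al,ths in(('seat',.154,(TB,TB+180)),('hand x',-.115,(TB+90,TB-90)),('hand end',0,(TB+90,TB-90)),('hand y',-.115,(TB,TB+180))):
  for t in ths:
    for z in (.2,.105): 
        q=ik(P(al,0,z),Q(t)); print(n,t,z,None if q is None else np.round(q,2))
# rechecks in scene view
s=load('scene0')
o=lambda p:np.round(proj(s,p),1).tolist()
print('handle top',o(P(-.116,0,.137)),'ptr',o(P(.3199,.057,.112)),o(P(.3199,.057,.12)),'tip corners',o(P(.209,.05,.092)),o(P(.209,-.05,.092)))
E
```

```text
[0.53563 0.10738] [ 0.56299363 -0.04416944  0.2       ]
seat -79.765 0.2 [-0.77  0.59  1.16  1.83 -0.6   1.13 -2.36]
seat -79.765 0.105 [-0.73  0.76  1.15  1.93 -0.83  1.03 -2.17]
seat 100.235 0.2 [ 0.41  0.44 -0.59  1.73  0.28  1.05 -0.1 ]
seat 100.235 0.105 [ 0.39  0.55 -0.57  1.84  0.38  0.86 -0.19]
hand x 10.235 0.2 [ 0.02  0.47 -0.72  1.74  0.35  1.07 -2.21]
hand x 10.235 0.105 [-0.12  0.54 -0.54  1.85  0.36  0.85 -2.22]
hand x -169.765 0.2 [ 0.24  0.62 -1.13  1.72  0.6   1.19  0.7 ]
hand x -169.765 0.105 [ 0.11  0.65 -0.89  1.83  0.61  0.96  0.7 ]
hand end 10.235 0.2 [ 0.1   0.4  -0.53  1.78  0.23  1.02 -1.91]
hand end 10.235 0.105 [ 0.02  0.5  -0.43  1.89  0.28  0.81 -1.95]
hand end -169.765 0.2 [ 0.33  0.49 -0.88  1.76  0.42  1.09  1.06]
hand end -169.765 0.105 [ 0.26  0.59 -0.79  1.87  0.52  0.9   0.97]
hand y -79.765 0.2 [ 0.21  0.59 -1.06  1.72  0.56  1.17  2.31]
hand y -79.765 0.105 [ 0.2   0.73 -1.07  1.82  0.74  1.05  2.16]
hand y 100.235 0.2 [ 0.18  0.56 -0.99  1.73  0.51  1.14 -0.79]
hand y 100.235 0.105 [ 0.1   0.64 -0.87  1.83  0.6   0.96 -0.86]
handle top [[420.6, 197.2]] ptr [[267.1, 184.8]] [[266.8, 183.1]] tip corners [[304.3, 195.3]] [[313.8, 170.2]]
```

Run:
```python
from h import *
q=Q(TB+180)
arm.move_to(P(.154,0,.2),q); print(arm.observe()['time_s'])
print(arm.move_l(P(.154,0,.107),vel=.08,stop_force=8))
o=arm.observe();print(o['time_s'],o['tcp_pos'],P(.154,0,.107),o['force'])
snap('scene','s1');crop('s1',240,120,440,250,4,'s1c')
```

```text
2.2917
False
3.6083 [ 0.56338855 -0.04411766  0.10753681] [ 0.56299363 -0.04416944  0.107     ] [-0.00739124  0.24749099 -0.13992422]
```

View pics/s1c.png

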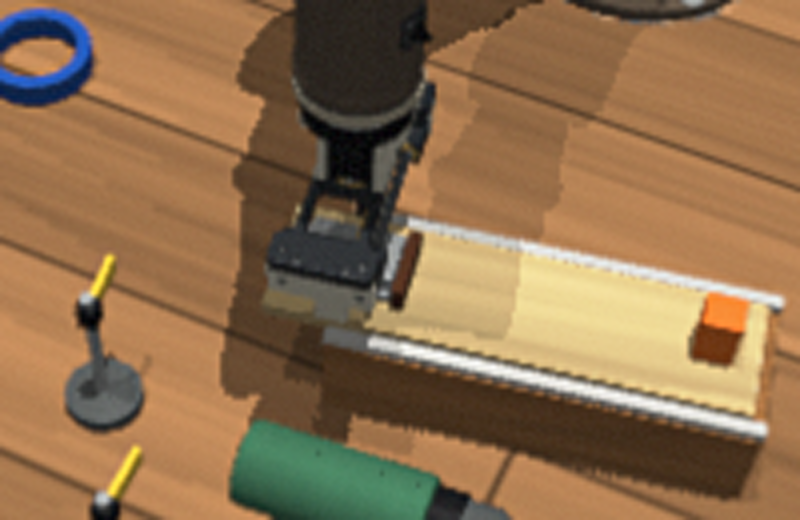

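Run:
```python
from h import *
hand.gripper_to(.65,12)
for w in (.58,.52,.47,.40):
    hand.gripper_to(w,20 if w>.45 else 30); o=arm.observe();print(o['time_s'],o['grip_width']*92,np.round(o['force'],1))
arm.hold(.3);o=arm.observe();print(o['grip_width']*92,o['tcp_pos'],np.round(o['force'],1))
hand.gripper_to(.75);arm.hold(.2)
arm.move_l(P(.154,0,.20),vel=.12);print(arm.observe()['time_s'])
```

```text
4.7583 53.261528460448055 [-2.4 -1.2 -0.7]
5.125 47.811705119581006 [-0.8 -0.8 -1.6]
5.4667 43.68323416179721 [ 2.4  0.6 -1.7]
5.7083 39.29121159701707 [ 1.4  1.5 -2.4]
39.75024046250148 [ 0.56317628 -0.04410775  0.10710773] [ 1.7  0.9 -0.3]
7.8167
```

Run:
```python
from h import *
hand.gripper_to(.75)
arm.move_to(P(-.115,0,.21),Q(TB-90));o=arm.observe();print(o['time_s'],np.round(o['qpos'],2))
snap('scene','s2');snap('top','t2')
crop('s2',290,155,370,215,9,'s2c');crop('t2',285,180,360,235,10,'t2c');crop('t2',195,140,395,260,4,'t2d')
```

```text
9.0833 [ 0.18  0.55 -0.99  1.71  0.5   1.16  0.79]
```

View pics/s2c.png

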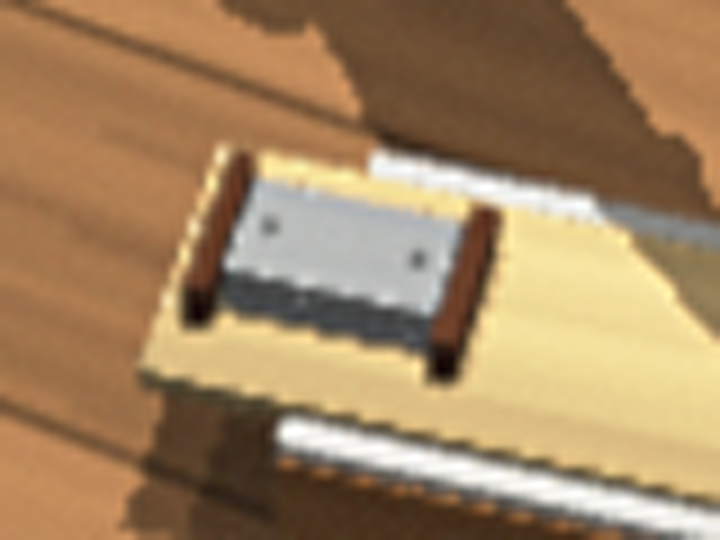

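View pics/t2c.png

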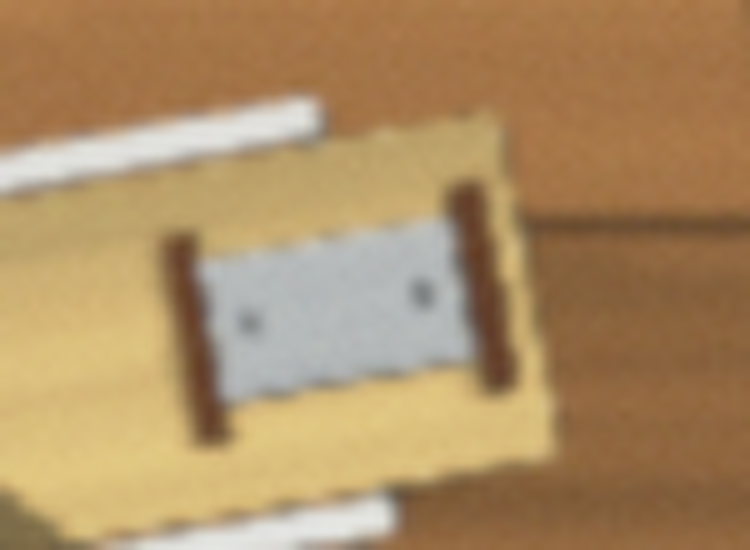

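View pics/t2d.png

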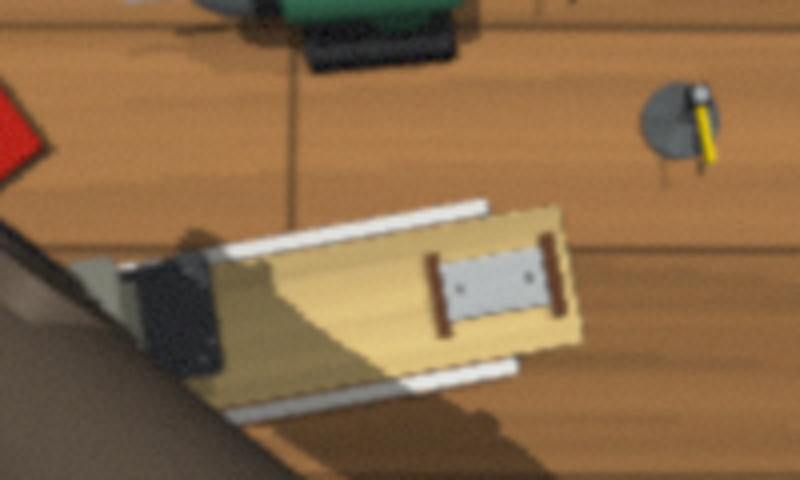

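The stack is now one straight face: its flush front edge runs from (222,275) to (435,345) in the scene crop. The top crop shows no second blank edge. Next I grip the handle.

Run:
```python
from h import *
print(arm.move_l(P(-.115,0,.110),vel=.08,stop_force=8))
o=arm.observe();print(o['time_s'],o['tcp_pos'],P(-.115,0,.110),np.round(o['force'],1))
hand.gripper_to(.45,15);hand.gripper_to(.25,40);arm.hold(.3)
o=arm.observe();print(o['time_s'],o['grip_width']*92,o['tcp_pos'],np.round(o['force'],1),np.round(o['moment'],2))
snap('scene','s3');snap('top','t3');crop('s3',260,120,460,250,4,'s3c');crop('t3',285,150,385,225,8,'t3c')
```

```text
False
10.5833 [0.51546579 0.22075582 0.11051023] [0.51519612 0.22055003 0.11      ] [0.5 0.  0.4]
11.9 29.94868412857474 [0.5151754  0.22079009 0.11003686] [-0.1  1.6 -1. ] [ 0.52 -0.13  0.06]
```

View pics/s3c.png

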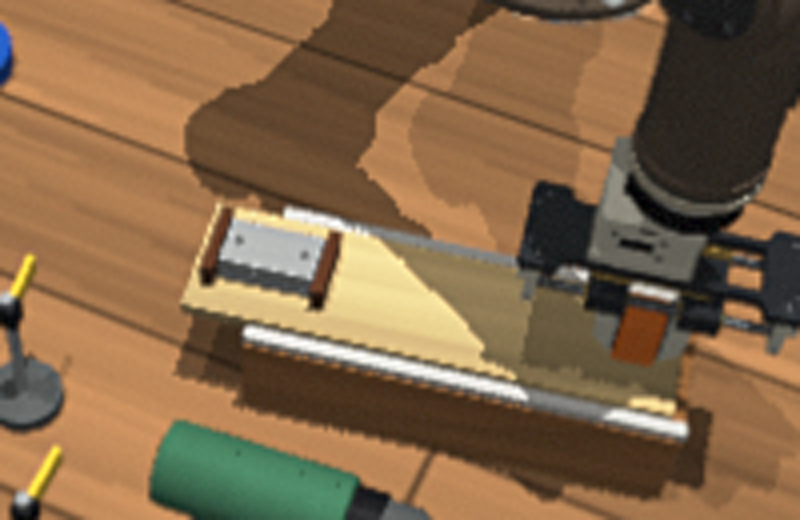

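View pics/t3c.png

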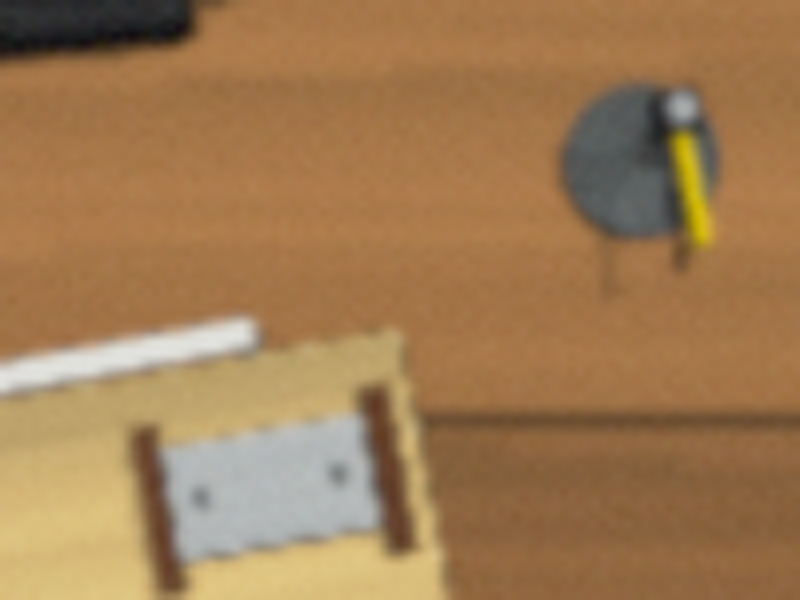

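Run:
```python
from h import *
for al in(-.08,-.04,-.012):
    r=arm.move_l(P(al,0,.1097),vel=.035,stop_force=25)
    o=arm.observe();print(r,o['time_s'],o['grip_width']*92,o['tcp_pos']-P(al,0,.1097),np.round(o['force'],1),np.round(o['moment'],2))
snap('scene','s4');snap('top','t4');crop('s4',250,150,450,280,4,'s4c');crop('t4',315,150,395,225,8,'t4c');crop('s4',255,170,320,225,12,'s4d')
```

```text
False 13.15 29.920319631309336 [ 0.00040399 -0.00058022  0.00027395] [-0.7  2.4  4.2] [ 0.69  0.09 -0.03]
False 14.4417 30.017047165481106 [-7.60060759e-06  6.23265954e-04  2.48545348e-04] [-1.6  5.6  5.4] [1.09 0.07 0.01]
False 15.3917 29.631737635406054 [7.16183468e-05 7.06054048e-04 3.25144469e-04] [0.3 5.5 5.3] [ 1.05  0.04 -0.03]
```

View pics/s4c.png

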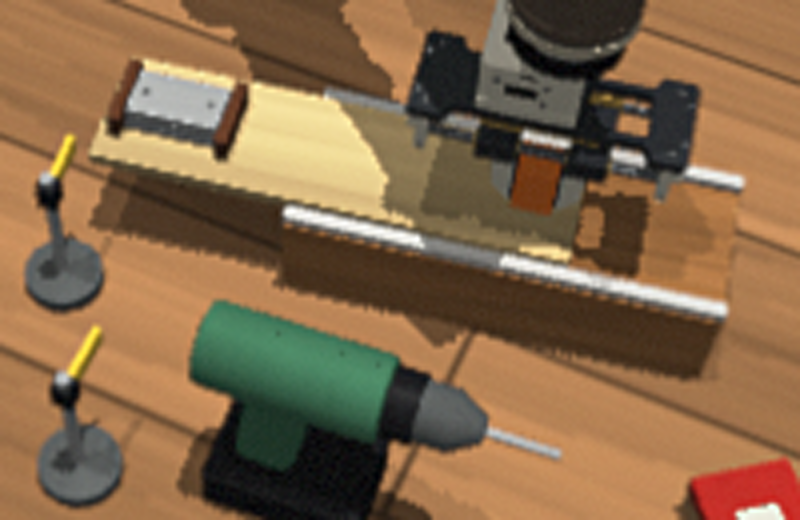

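View pics/t4c.png

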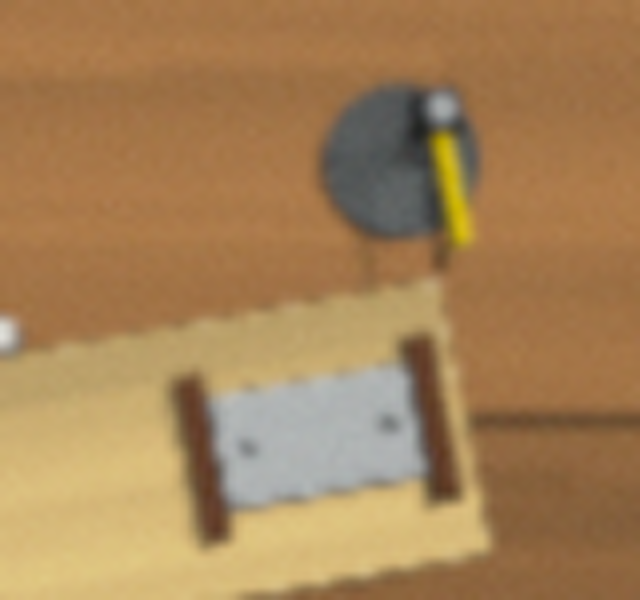

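View pics/s4d.png

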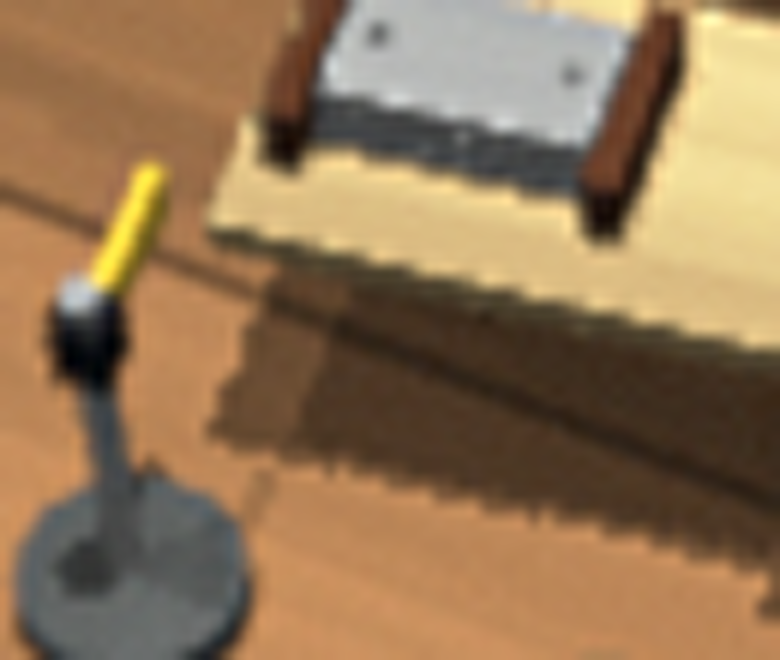

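```bash
cat > meas.py <<'E'
from h import *
from scipy.optimize import minimize
def warp(s,al,la,z):
    A,L=np.meshgrid(al,la); pts=np.c_[(O+A.reshape(-1,1)*X+L.reshape(-1,1)*Y),np.full(A.size,z)]
    uv=proj(s,pts).astype(np.float32).reshape(A.shape+(2,))
    return cv2.remap(s['image'],uv[...,0].copy(),uv[...,1].copy(),cv2.INTER_LINEAR).astype(float)
def boardend(s,guess):
    al=np.arange(guess-.012,guess+.012,.00025)
    out=[]
    for l0,l1 in((-.045,-.033),(.033,.045)):
        w=warp(s,al,np.arange(l0,l1,.001),.092).mean(0)
        w=cv2.GaussianBlur(w,(1,1),0); v=w[:,1]  # green
        lo,hi=v[-20:].mean(),v[:20].mean()
        h=(lo+hi)/2; i=np.where(v<h)[0][0]; out.append((al[i],lo,hi))
    return out
def ptr(s,p0=.32):
    im=s['image'].astype(float); c=proj(s,P(p0,.057,.112))[0].astype(int)
    x0,y0=c-14; sub=im[y0:y0+29,x0:x0+29]
    yel=np.clip((np.minimum(sub[...,0],sub[...,1])-sub[...,2]-55)/90,0,1)
    def render(p,l,n=8):
        b=[P(p+dx,l+dl,.112+dz) for dx in(-.0025,.0025) for dl in(0,.03) for dz in(-.008,.008)]
        uv=proj(s,b)-[x0,y0]+.5
        m=np.zeros((29*n,29*n),np.uint8);cv2.fillConvexPoly(m,cv2.convexHull(np.round(uv*n*16).astype(np.int32)),1,shift=4)
        m=cv2.GaussianBlur(m.astype(np.float32),(0,0),.5*n)
        # only compare tip region (first 20 mm)
        return cv2.resize(m,(29,29),interpolation=cv2.INTER_AREA)
    mid=proj(s,P(p0,.057+.016,.112))[0]-[x0,y0];tip=proj(s,P(p0,.057,.112))[0]-[x0,y0]
    d=(mid-tip);yy,xx=np.mgrid[:29,:29];W=((xx-mid[0])*d[0]+(yy-mid[1])*d[1])<0
    best=min(((((render(p,l)-yel)**2)[W].sum(),p,l) for p in np.arange(p0-.008,p0+.008,.0005) for l in np.arange(.05,.065,.001)))
    return best
if __name__=='__main__':
    import sys
    g=float(sys.argv[2])
    for c in sys.argv[1].split(','):
        s=load(c);print(c,'board',np.round(boardend(s,g),4).tolist(),'ptr',np.round(ptr(s),4))
E
python3 meas.py t0 1 2>/dev/null; python3 meas.py top0,scene0,t2,s2 .208;python3 meas.py t4,s4 .311
```

```text
top0 board [[0.2095, 95.7583, 175.2625], [0.2088, 109.0792, 147.0875]] ptr [0.2821 0.321  0.061 ]
scene0 board [[0.196, 110.4833, 59.6042], [0.2078, 110.0042, 183.25]] ptr [2.8643 0.32   0.059 ]
t2 board [[0.2095, 103.5708, 188.825], [0.2088, 117.8458, 158.8667]] ptr [0.1788 0.321  0.06  ]
s2 board [[0.196, 117.4375, 62.3208], [0.2078, 116.2792, 193.9333]] ptr [2.4679 0.32   0.058 ]
t4 board [[0.313, 96.1917, 186.6167], [0.3132, 114.4167, 154.4083]] ptr [0.1946 0.321  0.061 ]
s4 board [[0.2992, 124.5917, 69.7208], [0.3107, 110.1417, 190.9583]] ptr [2.7027 0.32   0.059 ]
```

```bash
python3 - <<'E'
from h import *
r=arm.move_l(P(-.0035,0,.1096),vel=.02,stop_force=25);arm.hold(.5)
o=arm.observe();print(r,o['time_s'],o['grip_width']*92,o['tcp_pos']-P(-.0035,0,.1096),np.round(o['force'],1),np.round(o['moment'],2))
snap('scene','s5');snap('top','t5');crop('s5',255,160,335,220,9,'s5c');crop('t5',315,150,395,225,8,'t5c');
E
python3 meas.py t5,s5 .32
```

```text
False 16.5667 29.634997288873073 [0.0001087  0.00096945 0.00043698] [0.1 6.3 7.1] [ 1.2   0.12 -0.05]
t5 board [[0.321, 96.0667, 187.0125], [0.321, 113.1417, 155.6458]] ptr [0.218 0.321 0.061]
s5 board [[0.308, 123.4708, 65.7208], [0.317, 172.0625, 191.025]] ptr [2.8411 0.32   0.059 ]
```

View pics/s5c.png

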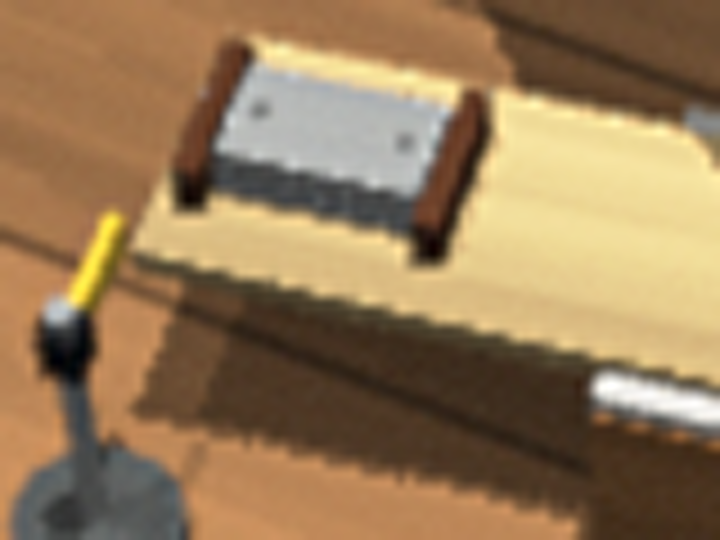

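View pics/t5c.png

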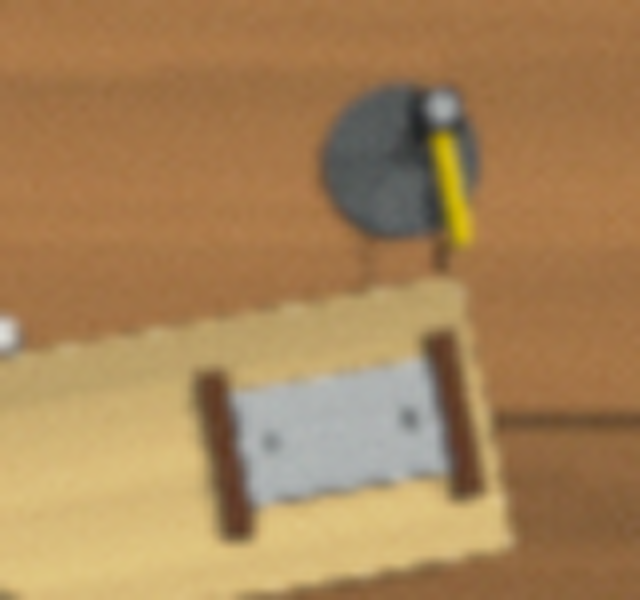

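Run:
```python
from h import *
order.hand_in();o=arm.observe();print(o['time_s'],o['grip_width']*92,o['tcp_pos'],np.round(o['force'],1))
```

```text
the job is handed in; nothing more can be done
the job is handed in; nothing more can be done
```

I squeezed the three blanks flush while the board was still back on its block. I then gripped the orange handle with 40 N, slid the board out about 112 mm to the right-hand gauge's pointer, and handed in with it still gripped, at about 16.6 s.

**Last checks, just before handing in:**
- **Blanks:** the jaws closed to 39.8 mm on the 40 mm blanks. Both pictures after the slide still show one straight face.
- **Pointer:** the top camera puts the board's end at 321 mm and the pointer at 321 mm along the channel, an overhang of about 160 mm. The scene camera disagrees slightly. 8 mm earlier in the slide it put the board about 1.4 mm shorter than the top camera did. Its final reading of the board's end was spoiled by the pointer standing in front of it, so I left the board where the top camera put it.
- **Board flat:** the handle was still at its gripping height (110.0 mm), pressed down with about 7 N to stop the board tipping.
- **Bystanders and limits:** the drill, screw box and tape roll were not touched. The wrist force stayed below 10 N in every reading.

The state could not be read after handing in.

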